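# Fit the keyed spindle into the mixer drive

## Robot

A 6-joint arm with a two-finger parallel gripper is mounted at the origin on a cart in front of the work surface, level with it; the furniture and walls round the work are solid. World frame = base frame: x ahead of the robot, y to its left, z up, the work surface at z = 0. Lengths are in m, angles in rad, forces in N, time in s.
With the tool pointing down it reaches from about 0.35 to 0.85 m from the base axis. Payload 8.1 kg.
Tool frame: the origin (TCP) lies at the very end of the fingers, on their centre line; the grasp point (between the pads) lies 19 mm behind it; z points along the fingers, y is the line along which they close (so a half turn about z gives the same grasp; the last joint's range is limited). The gripper opens to 93 mm and grips with 3 to 60 N. Pads are 15 mm wide; open, the fingers measure 128 mm over their backs; the gripper's body (75 mm by 188 mm) begins 65 mm behind the grasp point.
Start: joints at [1.222, 0.13, 1.488, -0, 1.523, -0.085], TCP at [0.156, 0.579, 0.189] pointing down, gripper open.
Joint ranges: [-2.96, 2.96], [-0.89, 2.26], [0.02, 2.5], [-1.34, 4.48], [0, 2.73], [-2.66, 2.66]. Speed limits (rad/s): [2.39, 2.39, 2.79, 3.14, 3.14, 3.14].

## Interface

Orientations are given as a rotation vector (axis times angle).
In Python, from plant import monitor, eyes, ticket gives the robot as it stands.
- The arm moves only by the tool arm_command, never from a script. Its argument "deltas" is a list that holds one entry, the list of rows, each a list of 6 numbers: the shift along the world's x, y, z in cm, then the turn, a rotation vector about the world's x, y, z in degrees. In form: [[[tx, ty, tz, rx, ry, rz], ...]]. A call has 1 to 12 rows; each row shifts and turns the commanded pose from where the row before left it; what a row does not reach is not made up. A row lasts 1/12 s, in which the tool goes at most 41.7 mm and 7.16 degrees, less where a joint would pass 70% of its speed; a pose out of reach is approached as far as the arm can. A call is refused whole if a number of a shift passes 4.17 or a number of a turn 7.16, either way. A call with a gripper value outside its range is refused whole. "gripper" is the opening, from -1 (shut) to 1 (fully open), set as the call begins (left out, the last holds). The fingers move at their own pace and stop on an object; "squeeze" is the grip in N (left out, the last holds). Time passes only in rows, so rows that do not move let the fingers close. It gives the time, the measured TCP pose, the force, the opening and the grip force at its end, in the units of the state.
- monitor.read_state(): the state, without advancing time (a new reading comes with each control period).
- eyes.read_camera(name): name is "side" or "top" or "wrist"; returns the picture (400x640x3 uint8, blue, green, red); there is no depth.
- eyes.camera_model(name): a dict with "fx", "fy", "cx", "cy" (pixels), "k1" (the pictures are not rectified: a ray, as slopes to the right and down, at radius r is drawn at 1 + k1 r^2 times it, then the intrinsics apply), "rvec" (rotation vector, rad) and "tvec" (3), from world to camera coordinates, as OpenCV has them. Camera axes: x right, y down, z forward; pixel columns grow to the right and rows downward; lengths in m; the calibration is good to about 2 mm. A picture is of the moment at which its call begins: read the wrist's pose just before it. camera_model takes no time and is no camera call; for the wrist camera it gives the pose at the moment of the call.
- ticket.close_job(): hands the job in; it is judged then, once.
The state is a dict: "t": time; "q": joint angles; "dq": joint speeds; "joint_torque": joint torques, N m; "tool_pos": TCP position; "orientation": TCP orientation; "force": force on the tool from outside, world axes, zero at the start; "wrist_torque": the same for the moment, N m; "opening": finger opening in m; "gripper_force": force on a finger pad.
Only numpy, scipy, OpenCV 4.12 (cv2) and the standard library are available. Lean on these libraries where they do the work, as an engineer would, in place of code of your own. Each camera call takes 0.05 s, during which the arm holds its last target. There are 200 camera calls.

## Task

Lift the blue dust cap off the mixer drive and hang it by its wire bail on the hook of the stand, letting it go there. Then take the keyed spindle out of its rest, push it into the drive's hub, turning it until its key slips into the keyway, and keep pushing against the spring until its flange is fully home on the hub. Finish with the gripper's fingers still holding the spindle pressed down there (do not put the job down or back away: the spring would lift it), with the cap still hanging and the other things on the bench left where they are.

Things in the scene. Friction and masses are not known exactly. Their poses are not given: they have to be found in the camera images.
- drive_unit: White mixer drive, 124 x 124 x 80 mm, fixed, control panel on its -x side. Origin at the middle of its underside, z up. On its vertical axis a round steel hub, 48 mm in diameter, stands 12 mm out of its flat top; at the start the dust cap stands on the flat top over the hub. The hub can turn, but friction of about 0.3 N m holds it.
- hub_mouth (a point): Middle of the bore's mouth in the hub's top face, 92 mm above the bench; axes as the drive's. Bore 24 mm in diameter; one keyway 9 mm wide reaches 18 mm from the axis, open at the top, a red mark outside it. It points along the drive's -x axis give or take 0.35 rad; its angle is not reported: see it from above, or turn the spindle under light pressure until the key drops.
- ejector (a joint): Spring pad in the bore, pushed down by the spindle's foot: 0 when free (31 mm below the mouth), about 0.015 m when the spindle is home. Spring force 3 N at first, 7.5 N at home, so it lifts a spindle that is let go.
- dust_cap: Loose blue round dust cap, open below, 66 mm in diameter, 26 mm high, about 120 g. Origin at the middle of its underside, z up. Above it stands a wire bail in the cap's y-z plane, and on top of that a yellow grip tab, 14 mm thick (along x), 26 mm wide (along y), from 79.5 to 109.5 mm above the origin. Lift the cap at least 15 mm to clear the hub.
- bail_top (a point): Underside of the top of the bail (7 mm wire), 74.5 mm above the cap's origin: the point that rests on the hook; axes as the cap's. The opening below it is 41 mm wide along y, round-arched, and 48 mm high down to the cap; the hook goes through it along the cap's x axis, either way round.
- hook_stand: Fixed stand: round foot 76 mm in diameter, post 12 mm in diameter and 169 mm high, and a level hook arm (8 mm bar, its middle 165 mm above the bench) from the post along the stand's -x axis; 72 mm from the post it turns up to its tip. Origin at the middle of the foot's underside.
- hook_seat (a point): Top of the hook arm 55 mm from the post's axis, 169 mm above the bench: where the bail should hang. Axes as the stand's; its -x axis points to the open tip.
- hook_tip (a point): Top of the hook's upturned tip, 87 mm from the post's axis, 189 mm above the bench.
- spindle_rest: Fixed grey round cup, 68 mm in diameter, 58 mm high, hole 38 mm in diameter, in which the spindle stands. Origin at the middle of its underside.
- spindle: Loose keyed spindle, upright, about 150 g. Origin in the middle of the underside of its dark flange (44 mm in diameter, 8 mm thick), z up; the flange starts on the rest's rim and ends on the hub's face. Above it an orange flat grip, 16 mm thick (along x), 40 mm wide (along y), from 8 to 42 mm above the origin. A red mark on the flange shows the key's side (-x).
- spindle_foot (a point): Lower end of the spindle's steel shaft, 46 mm below its origin; shaft 20 mm in diameter, foot chamfered. On the -x side a brass key 6 mm wide stands out to 15.5 mm from the axis, from 12 to 42 mm above the foot: the plain last 12 mm enters the bore before the key meets the hub's face. At the start the key is within 1.5 rad of the keyway's direction.
- vial_crimper: Fixed blue crimping press on the left of the work, to be kept clear of: foot 180 x 120 mm (x, y), head about 230 to 300 mm above the bench, lever reaching up to 510 mm and about 100 mm out from the origin towards the robot. Origin at the middle of its underside.
- timer: Bystander: timer: white desk timer, 66 x 66 x 17 mm, origin at the middle of its underside
- beaker_100: Bystander: small glass beaker, 50 mm wide, 54 mm high, origin at the middle of its underside
- tape_roll: Bystander: roll of tan masking tape lying flat, 98 mm across, 25 mm high, origin at the middle of its underside
- brass_union: Bystander: small brass pipe fitting lying on the bench, 16 x 34 x 14 mm, origin at the middle of its underside
Mind the look-alikes: they are no part of the job. Of the things that look like the dust_cap, the smaller one is meant. Leave any pink look-alike of the spindle alone.

How it is judged:
On the way:
1. the dust cap hangs by its bail on the hook, let go (horizontal distance between bail_top and hook_seat below 0.028 m and z of bail_top in the frame of hook_seat between -0.008 and 0.012 m and contact force between dust_cap and hook_stand above 0.3 N and contact force between dust_cap and the arm below 0.1 N and contact force between dust_cap and the fingers below 0.1 N), for 0.2 s.
At the end, for the whole second after the job is handed in: Cap hangs by its bail on the hook arm (bail top within 28 mm of the hook seat), touched only by the stand. Spindle flange within 3 mm of the hub face, axis within 4 mm of the hub axis, upright within 0.08 rad, at rest, and the fingers still hold or press it with over 2 N (all of step 1 and z of spindle in the frame of hub_mouth below 0.003 m and horizontal distance between spindle and hub_mouth below 0.004 m and angle between spindle's own z axis and vertical below 0.08 rad and contact force between the fingers and spindle above 2 N and linear speed of spindle below 0.02 m/s); the arm keeps its last pose, push and grip.
It fails at once if a bystander (timer) is pushed more than 40 mm (distance of timer from where it was at the start of the episode above 0.04 m).
It fails at once if a bystander (beaker 100) is pushed more than 40 mm (distance of beaker_100 from where it was at the start of the episode above 0.04 m).
It fails at once if a bystander (tape roll) is pushed more than 40 mm (distance of tape_roll from where it was at the start of the episode above 0.04 m).
It fails at once if a bystander (brass union) is pushed more than 40 mm (distance of brass_union from where it was at the start of the episode above 0.04 m).
It also fails if it takes over 58 s, if anything falls off the work surface, if the arm or the gripper's body presses on something with over 40 N, if the wrist force passes 120 N, or if a joint passes its speed limit or range.

## Working session

There is one attempt and no reset: what is moved stays moved. The work goes in short steps, Python scripts to look and compute and a tool call to move; the robot and the scene stay as the last step left them, time stands still between calls to the robot, and variables do not carry over. Pictures are saved under pics/ and viewed, at most 10 in all, crops included, and the job is handed in when it is done.

Besides the shell and the picture viewer there is one more tool, called after "Emit:" by a JSON object that holds its "name" and its "arguments". arm_command: Moves the arm, as the interface text tells. Its arguments: {"type":"object","properties":{"deltas":{"type":"array"},"gripper":{"type":"number"},"squeeze":{"type":"number"}},"required":["deltas"]}

```bash
mkdir -p pics
cat > h.py <<'E'
import numpy as np,cv2
from plant import monitor,eyes,ticket
def ray(m,u,v):
    K=np.array([[m['fx'],0,m['cx']],[0,m['fy'],m['cy']],[0,0,1.]])
    x,y=(u-m['cx'])/m['fx'],(v-m['cy'])/m['fy']
    rd=np.hypot(x,y); r=rd
    for _ in range(30): r=rd/(1+m['k1']*r*r)
    s=r/rd if rd>0 else 1
    R=cv2.Rodrigues(np.array(m['rvec'],float))[0]; t=np.array(m['tvec'],float)
    return -R.T@t, R.T@np.array([x*s,y*s,1])
def at_z(m,u,v,z):
    c,d=ray(m,u,v); return c+d*(z-c[2])/d[2]
def proj(m,p):
    R=cv2.Rodrigues(np.array(m['rvec'],float))[0]
    c=R@np.array(p,float)+np.array(m['tvec'],float); x,y=c[:2]/c[2]; k=1+m['k1']*(x*x+y*y)
    return np.array([m['fx']*x*k+m['cx'],m['fy']*y*k+m['cy']])
def tri(ma,a,mb,b):
    c1,d1=ray(ma,*a);c2,d2=ray(mb,*b)
    s=np.linalg.lstsq(np.c_[d1,-d2],c2-c1,rcond=None)[0]
    p,q=c1+s[0]*d1,c2+s[1]*d2; return (p+q)/2,np.linalg.norm(p-q)
E
python3 - <<'E'
from h import *
for n in("top","side"):
    im=eyes.read_camera(n); cv2.imwrite(f"pics/{n}0.png",im)
    m=eyes.camera_model(n); c,d=ray(m,320,200); print(n,m,c,d)
print(monitor.read_state())
E
```

```text
top {'fx': 373.0933023995203, 'fy': 373.0933023995203, 'cx': 315.8561407323391, 'cy': 202.2049605040403, 'k1': -0.03203339253429248, 'rvec': array([ 2.14743104, -2.19101742,  0.14725559]), 'tvec': array([-0.11221102,  0.52574484,  1.43543507])} [ 0.35175558 -0.09442459  1.48890054] [ 0.12259964 -0.03051945 -0.99206662]
side {'fx': 392.11110279367847, 'fy': 392.11110279367847, 'cx': 318.0256580711615, 'cy': 193.0265069551147, 'k1': -0.04447821497989803, 'rvec': array([ 0.13490396, -2.75536607,  1.36711384]), 'tvec': array([0.48386929, 0.21189995, 1.07524438])} [0.38961508 0.77454942 0.82671327] [ 0.08909463 -0.78106235 -0.61834084]
{'t': 0.1, 'q': array([ 1.22160119e+00,  1.31050620e-01,  1.48912631e+00, -6.63326998e-06,
        1.52297423e+00, -8.53859361e-02]), 'dq': array([-0.00163729,  0.00109099, -0.00194341,  0.00024628, -0.00331243,
        0.0016505 ]), 'joint_torque': array([ 2.43333770e-04, -5.61348438e+01, -4.93091440e+01,  7.69227301e-02,
        2.93195236e-02, -9.55095834e-05]), 'tool_pos': array([0.15624803, 0.57875305, 0.18843749]), 'orientation': array([-4.13145957e-01, -3.11397475e+00,  2.39251627e-03]), 'force': array([-0.51063458,  0.11463153,  0.40011093]), 'wrist_torque': array([-0.0186418 ,  0.0280085 , -0.00043632]), 'gripper_force': 0.0, 'opening': 0.09310192421062945}
```

View pics/top0.png

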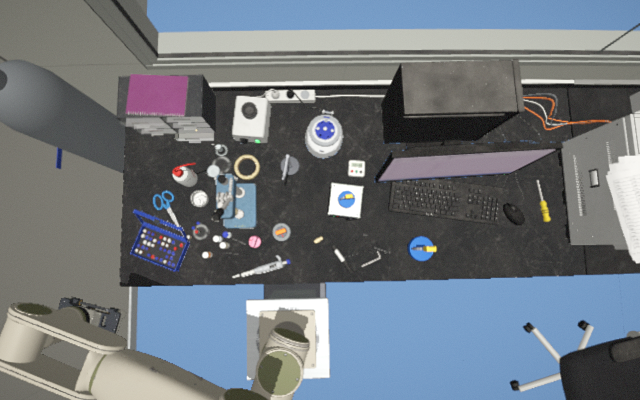

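View pics/side0.png

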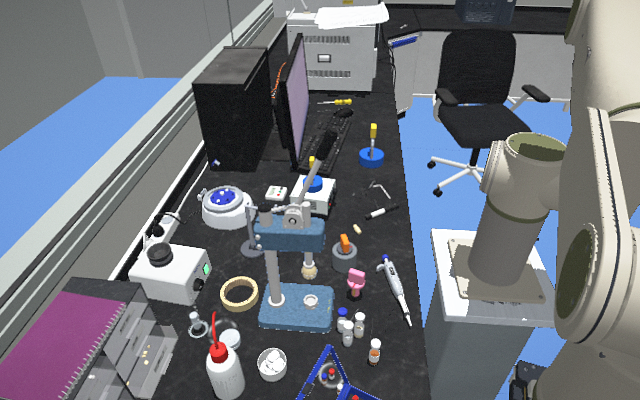

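Top view: white drive with a blue cap at (346,199). A second, larger blue cap lies on the bench at (423,248) and is the look-alike. The orange spindle is in a grey cup at (281,232), with the pink look-alike at (255,241). The hook stand is near (289,165) and the crimper near (235,200). I'll confirm these in an enlarged crop.

Run:
```python
from h import *
im=cv2.imread("pics/top0.png")
cv2.imwrite("pics/topc.png",np.hstack([cv2.resize(im[150:250,265:375],None,fx=5,fy=5,interpolation=2),cv2.resize(im[215:275,395:445],(250,300),interpolation=2).copy() if 0 else np.vstack([cv2.resize(im[220:270,400:450],(250,250),interpolation=2)]*2)]))
im=cv2.imread("pics/side0.png")
cv2.imwrite("pics/sidec.png",cv2.resize(im[120:280,220:400],(675,600),interpolation=2))
```

```text
(no output)
```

View pics/topc.png

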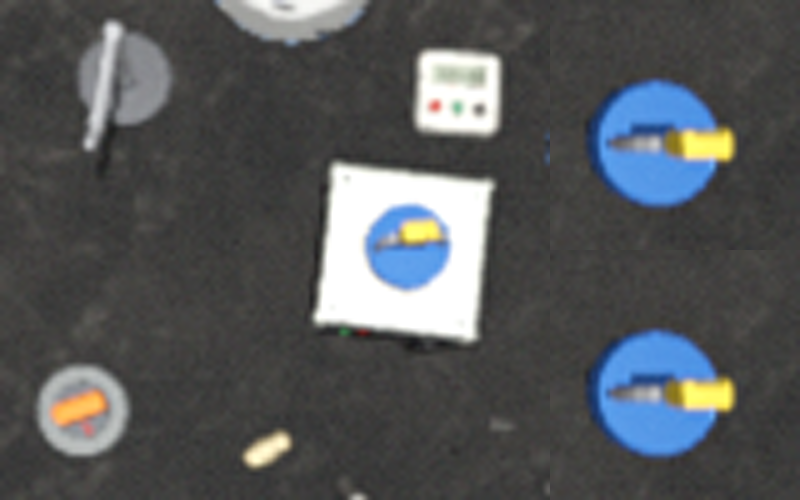

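View pics/sidec.png

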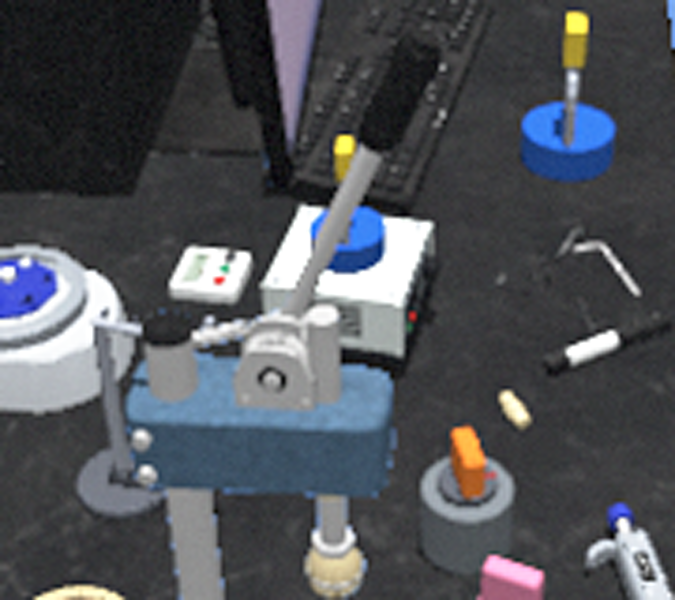

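Run:
```python
from h import *
m=eyes.camera_model("top")
g=lambda x,y,z:at_z(m,265+x/5-.0,150+y/5,z)
for n,x,y,z in [("dTL",332,163,.08),("dTR",493,180,.08),("dBR",477,340,.08),("dBL",317,323,.08),("capc",407,246,.106),("tab",420,231,.1895),("tabL",402,235,.1895),("tabR",440,230,.1895),("foot",125,78,.008),("posttop",113,28,.169),("tip",92,145,.189),("rest",83,410,.058),("grip",78,407,.1),("gripL",53,413,.1),("gripR",105,400,.1),("red",88,432,.066),("union",268,450,.014),("timer",459,92,.017)]:
    print(n,g(x,y,z).round(4))
c=lambda u,v:np.array([265+u/5,150+v/5])
d=np.mean([g(332,163,.08),g(493,180,.08),g(477,340,.08),g(317,323,.08)],0); print("drive",d)
s=eyes.camera_model("side"); k=lambda x,y:(220+x/3.75,120+y/3.75)
for n,a,b in [("tip?",(104,320),None)]: pass
print("tri tab top",tri(m,c(420,231),s,k(345,138)))
print("tri grip top",tri(m,c(78,407),s,k(468,432)))
print("crimper base",at_z(m,239,205,.03),"side",at_z(s,297,307,.03))
print("tab proj side", (proj(s,[*d[:2],.1895])-[220,120])*3.75)
```

```text
dTL [ 0.5922 -0.1829  0.08  ]
dTR [ 0.5768 -0.3061  0.08  ]
dBR [ 0.4542 -0.2895  0.08  ]
dBL [ 0.4695 -0.1684  0.08  ]
capc [ 0.5238 -0.2359  0.106 ]
tab [ 0.5239 -0.2368  0.1895]
tabL [ 0.5213 -0.224   0.1895]
tabR [ 0.5243 -0.251   0.1895]
foot [ 0.6771 -0.0219  0.008 ]
posttop [ 0.6787 -0.0215  0.169 ]
tip [ 0.5896 -0.0068  0.189 ]
rest [0.4082 0.0111 0.058 ]
grip [0.4088 0.0117 0.1   ]
gripL [0.4047 0.0303 0.1   ]
gripR [ 0.4136 -0.0084  0.1   ]
red [0.3911 0.0069 0.066 ]
union [ 0.3755 -0.1307  0.014 ]
timer [ 0.659  -0.2908  0.017 ]
drive [ 0.5231544  -0.23674659  0.08      ]
tri tab top (array([ 0.52530102, -0.2364151 ,  0.19243726]), np.float64(0.003603440665114979))
tri grip top (array([0.4103066 , 0.0111016 , 0.10756699]), np.float64(0.0036319226236379053))
crimper base [0.51832136 0.179181   0.03      ] side [0.51716358 0.19317334 0.03      ]
tab proj side [349.95465632 141.22599493]
```

The positions agree with the given sizes: both cameras and the tab match the drive axis, and the hook tip measures 90 mm against 87. The cap on the drive is the smaller one (17 px against 25 px). Now I'll lift and swing over, keeping clear of the crimper.

Emit:
{"name": "arm_command", "arguments": {"deltas": [[[0, 0, 3.9, 0, 0, 0], [0, 0, 3.9, 0, 0, 0], [0, 0, 3.9, 0, 0, 0], [0, 0, 3.9, 0, 0, 0], [0, 0, 3.9, 0, 0, 0], [0, 0, 3.9, 0, 0, 0], [0, 0, 3.9, 0, 0, 0], [0, 0, 3.9, 0, 0, 0]]], "gripper": 1}}

```text
t: 0.77
tool_pos: [0.1562, 0.5787, 0.5029]
orientation: [-0.413, -3.114, 0.001]
force: [0.8, 1.6, -0.4]
opening: 0.093
gripper_force: 0.0
```

Emit:
{"name": "arm_command", "arguments": {"deltas": [[[1.5, -3.5, 0, 0, 0, -4], [1.5, -3.5, 0, 0, 0, -4], [1.5, -3.5, 0, 0, 0, -4], [1.5, -3.5, 0, 0, 0, -4], [1.5, -3.5, 0, 0, 0, -4], [1.5, -3.5, 0, 0, 0, -4], [1.5, -3.5, 0, 0, 0, -4], [1.5, -3.5, 0, 0, 0, -4], [1.5, -3.5, 0, 0, 0, -4], [1.5, -3.5, 0, 0, 0, -4]]]}}

```text
t: 1.6
tool_pos: [0.3065, 0.2275, 0.5011]
orientation: [-1.458, -2.783, 0.0]
force: [-0.2, 0.9, 0.5]
opening: 0.0929
gripper_force: 0.0
```

Emit:
{"name": "arm_command", "arguments": {"deltas": [[[1.5, -3.5, 0, 0, 0, -4], [1.5, -3.5, 0, 0, 0, -4], [1.5, -3.5, 0, 0, 0, -4], [1.5, -3.5, 0, 0, 0, -4], [1.5, -3.5, 0, 0, 0, -4], [1.5, -3.5, 0, 0, 0, -4], [1.5, -3.5, 0, 0, 0, -4], [1.5, -3.5, 0, 0, 0, -2], [1.5, -3.5, 0, 0, 0, 0], [0, 0, 0, 0, 0, 0]]]}}

```text
t: 2.43
tool_pos: [0.4427, -0.091, 0.4983]
orientation: [-2.129, -2.306, 0.005]
force: [0.3, -0.0, -1.0]
opening: 0.0929
gripper_force: 0.0
```

Emit:
{"name": "arm_command", "arguments": {"deltas": [[[1.1, -2.05, -2.8, 0, 0, 0], [1.1, -2.05, -2.8, 0, 0, 0], [1.1, -2.05, -2.8, 0, 0, 0], [1.1, -2.05, -2.8, 0, 0, 0], [1.1, -2.05, -2.8, 0, 0, 0], [1.1, -2.05, -2.8, 0, 0, 0], [1.1, -2.05, -2.8, 0, 0, 0], [0, 0, 0, 0, 0, 0], [0, 0, 0, 0, 0, 0]]]}}

```text
t: 3.18
tool_pos: [0.5172, -0.229, 0.3023]
orientation: [-2.122, -2.308, 0.002]
force: [-0.8, -0.0, 0.9]
opening: 0.093
gripper_force: 0.0
```

Run:
```python
from h import *
m=eyes.camera_model("wrist"); im=eyes.read_camera("wrist"); cv2.imwrite("pics/w1.png",im)
import json; json.dump({k:np.array(v).tolist() for k,v in m.items()},open("w1.json","w"))
print(monitor.read_state()['tool_pos'], ray(m,320,200))
d=[.5235,-.2365]
for p in ([*d,.106],[*d,.1895],[.5235,-.2235,.1895],[.5235,-.2495,.1895]): print(p,proj(m,p))
```

```text
[ 0.51800004 -0.22879807  0.30493195] (array([ 0.51337142, -0.16410486,  0.49831222]), array([ 0.01541671, -0.24795648, -0.96873033]))
[0.5235, -0.2365, 0.106] [324.90162478 178.94569962]
[0.5235, -0.2365, 0.1895] [325.69202475 194.07744713]
[0.5235, -0.2235, 0.1895] [326.83637234 181.48572653]
[0.5235, -0.2495, 0.1895] [324.56880541 206.42910358]
```

View pics/w1.png

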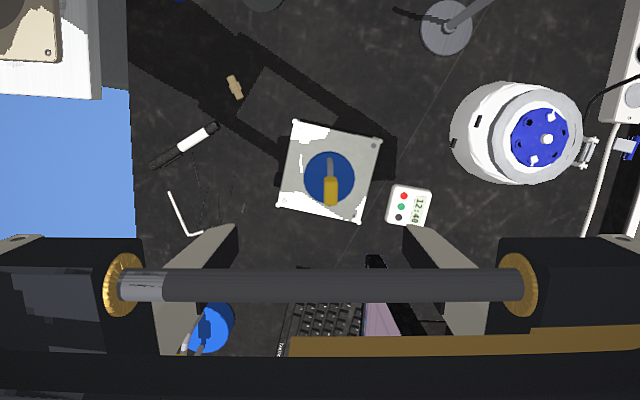

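Wrist view: tab top about (331,180)–(331,205), cap centre (329,178), drive corners around it. I'll measure the tab and its yaw from the yellow and blue masks.

Run:
```python
from h import *
import json
m={k:np.array(v) for k,v in json.load(open("w1.json")).items()}
im=cv2.imread("pics/w1.png"); h=cv2.cvtColor(im,cv2.COLOR_BGR2HSV)
roi=np.zeros(im.shape[:2],np.uint8); roi[140:215,290:370]=1
y=((h[...,0]>18)&(h[...,0]<38)&(h[...,1]>120)).astype(np.uint8)*roi
b=((h[...,0]>95)&(h[...,0]<125)&(h[...,1]>120)).astype(np.uint8)*roi
r=cv2.minAreaRect(cv2.findNonZero(y)); print(r); bp=cv2.boxPoints(r); print(bp)
for p in bp: print(at_z(m,*p,.1895).round(4))
hull=cv2.convexHull(cv2.findNonZero(b)); e=cv2.fitEllipse(hull); print(e, at_z(m,*e[0],.104))
np.set_printoptions(linewidth=250)
print(h[174:212,318:344,2])
for p in [(295,120),(383,137),(360,223),(276,206)]: print(at_z(m,*p,.08).round(4))
```

```text
((330.5, 191.0), (28.0, 13.0), 90.0)
[[324. 177.]
 [337. 177.]
 [337. 205.]
 [324. 205.]]
[ 0.5203 -0.2192  0.1895]
[ 0.5332 -0.2181  0.1895]
[ 0.536  -0.2469  0.1895]
[ 0.5228 -0.248   0.1895]
((328.6435852050781, 177.2359161376953), (50.32745361328125, 51.401729583740234), 0.9250209331512451) [ 0.52810835 -0.23425904  0.104     ]
[[131 130 131 130 128 130 130 131 128 118 115 118 119 118 112 121 133 131 130 131 130 131 130 131 130 131]
 [129 130 131 130 130 132 133 135 133 122 119 121 122 122 118 127 136 135 132 130 131 131 130 130 130 131]
 [130 131 130 131 131 133 131 123 110 119 127 127 126 125 126 106 113 122 132 133 131 131 130 130 129 130]
 [131 130 132 131 131 134 113 116 139 150 147 145 146 146 148 146 132 116 120 134 131 129 131 130 129 129]
 [129 129 130 130 132 129 118 153 149 147 146 146 145 146 147 148 152 154 111 129 131 129 128 127 129 129]
 [129 129 129 129 132 118 127 151 148 146 146 146 147 146 147 146 147 153 125 117 134 129 129 129 128 130]
 [128 127 129 129 134 112 126 148 146 146 147 146 145 147 146 147 147 149 135 111 136 131 129 130 129 128]
 [128 129 130 130
[... 2704 characters left out ...]
141 145 160 169 169 169 173 175 175 175 175 177 175 173 174]
 [255 255 255 255 255 255 210 160 167 172 176 178 177 176 176 174 174 175 174 175 176 178 176 177 173 174]
 [255 255 255 255 255 255 255 255 228 158 163 169 173 174 173 174 172 173 174 175 175 177 177 176 175 174]
 [255 255 255 255 255 255 255 255 255 255 244 190 169 172 171 172 172 173 172 173 175 174 175 174 174 173]
 [255 255 255 255 255 255 255 255 255 255 255 211 158 164 169 172 171 172 172 173 174 175 174 174 173 174]
 [255 255 255 255 255 255 255 255 255 255 255 255 248 180 156 163 167 169 171 173 173 172 173 173 172 171]]
[ 0.4787 -0.1671  0.08  ]
[ 0.5953 -0.179   0.08  ]
[ 0.5787 -0.2995  0.08  ]
[ 0.4601 -0.2849  0.08  ]
```

Emit:
{"name": "arm_command", "arguments": {"deltas": [[[0.2, -0.15, -3, 0, 0, 0], [0.2, -0.15, -3, 0, 0, 0], [0.2, -0.15, -3, 0, 0, 0], [0.2, -0.15, -3, 0, 0, 0], [0, 0, -1.2, 0, 0, 0.8], [0, 0, -0.6, 0, 0, 0], [0, 0, 0, 0, 0, 0], [0, 0, 0, 0, 0, 0]]]}}

```text
t: 3.9
tool_pos: [0.5275, -0.2355, 0.17]
orientation: [2.106, 2.327, 0.001]
force: [-0.8, -0.4, 0.0]
opening: 0.0928
gripper_force: 0.0
```

Emit:
{"name": "arm_command", "arguments": {"deltas": [[[0, 0, 0, 0, 0, 0], [0, 0, 0, 0, 0, 0], [0, 0, 0, 0, 0, 0], [0, 0, 0, 0, 0, 0], [0, 0, 0, 0, 0, 0], [0, 0, 0, 0, 0, 0], [0, 0, 0, 0, 0, 0], [0, 0, 0, 0, 0, 0], [0, 0, 0, 0, 0, 0], [0, 0, 0, 0, 0, 0]]], "gripper": -1, "squeeze": 15}}

```text
t: 4.73
tool_pos: [0.5264, -0.2352, 0.1672]
orientation: [-2.108, -2.329, 0.0]
force: [-0.7, 0.4, 1.0]
opening: 0.0308
gripper_force: 0.0
```

Emit:
{"name": "arm_command", "arguments": {"deltas": [[[0, 0, 0, 0, 0, 0], [0, 0, 0, 0, 0, 0], [0, 0, 0, 0, 0, 0], [0, 0, 0, 0, 0, 0], [0, 0, 0, 0, 0, 0], [0, 0, 0, 0, 0, 0]]]}}

```text
t: 5.23
tool_pos: [0.5264, -0.2352, 0.1674]
orientation: [2.108, 2.329, 0.0]
force: [-0.3, -0.7, 0.1]
opening: 0.0002
gripper_force: 0.0
```

Emit:
{"name": "arm_command", "arguments": {"deltas": [[[0, 0, 0.5, 0, 0, 0], [0, 0, 1, 0, 0, 0], [0, 0, 1.5, 0, 0, 0], [0, 0, 2, 0, 0, 0], [0, 0, 2, 0, 0, 0], [0, 0, 1, 0, 0, 0], [0, 0, 0.5, 0, 0, 0], [0, 0, 0, 0, 0, 0]]]}}

```text
t: 5.9
tool_pos: [0.5271, -0.2356, 0.2541]
orientation: [2.107, 2.327, 0.001]
force: [0.1, -0.2, -0.5]
opening: 0.0007
gripper_force: 0.0
```

The gripper closed on nothing, so I'll look.

Run:
```python
from h import *
m=eyes.camera_model("wrist"); w=eyes.read_camera("wrist"); s=eyes.read_camera("side")
sm=eyes.camera_model("side"); st=monitor.read_state()
print(st['tool_pos'], proj(m,st['tool_pos']), proj(sm,st['tool_pos']))
cv2.imwrite("pics/mix.png",np.hstack([cv2.resize(w[60:360,180:480],(400,400),interpolation=2),cv2.resize(s[90:210,260:380],(400,400),interpolation=2)]))
```

```text
[ 0.52619567 -0.2351142   0.25153139] [317.85782435 219.60459717] [311.72527979 140.08130655]
```

View pics/mix.png

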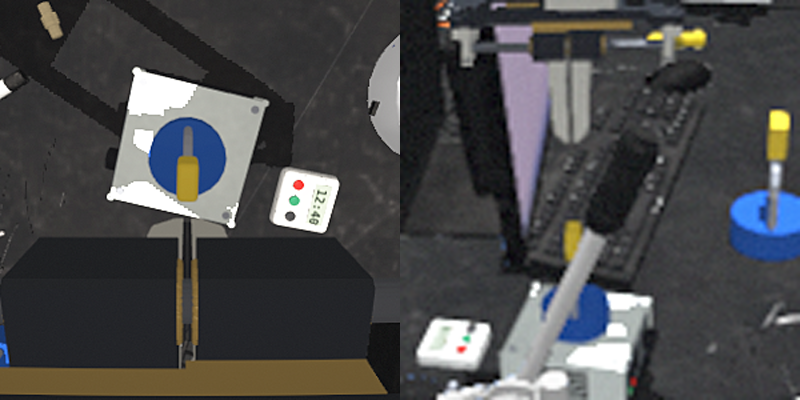

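Run:
```python
from h import *
import json
m1={k:np.array(v) for k,v in json.load(open("w1.json")).items()}
m2=eyes.camera_model("wrist");t=eyes.camera_model("top");s=eyes.camera_model("side")
def solve(obs):
    A=np.zeros((3,3));b=np.zeros(3);L=[]
    for m,p in obs:
        c,d=ray(m,*p);d/=np.linalg.norm(d);P=np.eye(3)-np.outer(d,d);A+=P;b+=P@c;L.append((P,c))
    x=np.linalg.solve(A,b);return x.round(4),[round(float(np.linalg.norm(P@(x-c))),4) for P,c in L]
tab={'w1':(m1,(330.4,193)),'w2':(m2,(180+187*.75,60+178*.75)),'t':(t,(349,196.2)),'s':(s,(312,156.8))}
for ks in (['w1','w2'],['t','s'],['w1','t'],['w2','t'],['w1','w2','t','s']): print(ks,solve([tab[k] for k in ks]))
# drive corners in w2
for p in [(134,70),(268,102),(232,224),(110,195)]:print(at_z(m2,180+p[0]*.75,60+p[1]*.75,.08).round(4))
print("cap",at_z(m2,180+187*.75,60+155*.75,.106))
# finger tip check: pixel observed vs state
print("tip", solve([(m2,(320,228)),(s,(311.3,132))]), monitor.read_state()['tool_pos'])
for n,o in (("w",m2),("s",s)): print(n,proj(o,[.5262,-.2351,.2515]))
```

```text
['w1', 'w2'] (array([ 0.5265, -0.2278,  0.2114]), [0.0022, 0.0022])
['t', 's'] (array([ 0.5253, -0.2364,  0.1924]), [0.0018, 0.0018])
['w1', 't'] (array([ 0.5285, -0.2405,  0.1623]), [0.0012, 0.0012])
['w2', 't'] (array([ 0.528 , -0.2402,  0.1526]), [0.001, 0.001])
['w1', 'w2', 't', 's'] (array([ 0.5261, -0.2336,  0.1934]), [0.0019, 0.0037, 0.0039, 0.001])
[ 0.4747 -0.1671  0.08  ]
[ 0.592  -0.1824  0.08  ]
[ 0.5748 -0.2962  0.08  ]
[ 0.4606 -0.2795  0.08  ]
cap [ 0.52637878 -0.23106501  0.106     ]
tip (array([ 0.526 , -0.2286,  0.2819]), [0.0001, 0.0001]) [ 0.52619567 -0.2351142   0.25153139]
w [319.22880068 221.69948949]
s [311.72354157 140.09292824]
```

The finger ends appear about 25 mm higher than the reported TCP, which explains the miss. I'll retry lower, which is safe in either case.

Emit:
{"name": "arm_command", "arguments": {"deltas": [[[0, 0, 0, 0, 0, 0], [0, 0, 0, 0, 0, 0], [0, 0, 0, 0, 0, 0], [0, 0, 0, 0, 0, 0], [0, 0, 0, 0, 0, 0], [0, 0, 0, 0, 0, 0], [0, 0, 0, 0, 0, 0], [0, 0, 0, 0, 0, 0], [0, 0, 0, 0, 0, 0]]], "gripper": 0.1}}

```text
t: 6.75
tool_pos: [0.5265, -0.2353, 0.2524]
orientation: [2.108, 2.329, 0.0]
force: [-0.0, 0.2, 0.1]
opening: 0.0505
gripper_force: 0.0
```

Emit:
{"name": "arm_command", "arguments": {"deltas": [[[0, 0, -2, 0, 0, 0], [0, 0, -2, 0, 0, 0], [0, 0, -2, 0, 0, 0], [0, 0, -1, 0, 0, 0], [0, 0, -1, 0, 0, 0], [0, 0, -0.8, 0, 0, 0], [0, 0, -0.8, 0, 0, 0], [0, 0, -0.8, 0, 0, 0], [0, 0, 0, 0, 0, 0], [0, 0, 0, 0, 0, 0]]]}}

```text
t: 7.58
tool_pos: [0.5263, -0.2352, 0.1482]
orientation: [-2.108, -2.329, 0.0]
force: [0.3, -0.5, -0.5]
opening: 0.0513
gripper_force: 0.0
```

Emit:
{"name": "arm_command", "arguments": {"deltas": [[[0, 0, 0, 0, 0, 0], [0, 0, 0, 0, 0, 0], [0, 0, 0, 0, 0, 0], [0, 0, 0, 0, 0, 0], [0, 0, 0, 0, 0, 0], [0, 0, 0, 0, 0, 0], [0, 0, 0, 0, 0, 0], [0, 0, 0, 0, 0, 0], [0, 0, 0, 0, 0, 0], [0, 0, 0, 0, 0, 0]]], "gripper": -1, "squeeze": 15}}

```text
t: 8.42
tool_pos: [0.5265, -0.2353, 0.1484]
orientation: [2.108, 2.329, 0.0]
force: [-0.2, -0.6, -0.5]
opening: 0.0138
gripper_force: 14.9
```

The cap is gripped (opening 13.8 mm). I'll lift it, move to in front of the hook and turn it in line.

Emit:
{"name": "arm_command", "arguments": {"deltas": [[[0, 0, 0.5, 0, 0, 0], [0, 0, 1, 0, 0, 0], [0, 0, 2, 0, 0, 0], [0, 0, 2, 0, 0, 0], [0, 0, 2, 0, 0, 0], [0, 0, 2, 0, 0, 0], [0, 0, 1, 0, 0, 0], [0, 0, 0, 0, 0, 0]]]}}

```text
t: 9.08
tool_pos: [0.5278, -0.236, 0.2572]
orientation: [2.105, 2.325, 0.002]
force: [-0.2, -0.5, -0.7]
opening: 0.014
gripper_force: 14.9
```

Emit:
{"name": "arm_command", "arguments": {"deltas": [[[0.2, 2, 0, 0, 0, -1], [0.2, 2, 0, 0, 0, -1], [0.2, 2, 0, 0, 0, -2], [0.2, 2, 0, 0, 0, -2], [0.2, 2, 0, 0, 0, -2], [0.2, 2, 0, 0, 0, -2], [0.2, 2, 0, 0, 0, -2], [0.2, 2, 0, 0, 0, -2], [0.2, 2, 0, 0, 0, -1], [0, 2, 0, 0, 0, 0], [0, 2, 0, 0, 0, 0], [0, 1, 0, 0, 0, 0]]]}}

```text
t: 10.08
tool_pos: [0.5437, -0.0032, 0.2519]
orientation: [-2.392, -2.034, 0.002]
force: [-0.5, 0.6, -0.9]
opening: 0.0139
gripper_force: 15.0
```

Emit:
{"name": "arm_command", "arguments": {"deltas": [[[0, 0, 0, 0, 0, 0], [0, 0, 0, 0, 0, 0], [0, 0, 0, 0, 0, 0]]]}}

```text
t: 10.33
tool_pos: [0.5443, -0.0061, 0.2529]
orientation: [-2.395, -2.033, 0.001]
force: [0.2, -0.1, -0.7]
opening: 0.0136
gripper_force: 15.0
```

Run:
```python
from h import *
import json
m=eyes.camera_model("wrist"); w=eyes.read_camera("wrist"); s=eyes.read_camera("side")
json.dump({k:np.array(v).tolist() for k,v in m.items()},open("w3.json","w"))
cv2.imwrite("pics/w3.png",w);cv2.imwrite("pics/s3.png",s)
st=monitor.read_state(); print(st['tool_pos'],st['orientation'],st['opening'],st['force'])
for p in ([.624,-.0125,.169],[.5915,-.007,.189],[.6784,-.0215,.169]): print(proj(m,p),proj(eyes.camera_model("side"),p))
cv2.imwrite("pics/mix3.png",np.hstack([cv2.resize(w[0:240,180:500],(480,360),interpolation=2),cv2.resize(s[130:250,220:320],(300,360),interpolation=2)]))
```

```text
[ 0.54438123 -0.00634487  0.2531085 ] [ 2.39567775e+00  2.03226023e+00 -6.92131021e-04] 0.014127656128648082 [-0.12981608 -0.45931125 -1.32667467]
[406.77101203 185.47854645] [266.11881726 207.38906029]
[374.42885751 190.16535205] [277.13572598 203.46026499]
[466.36961843 185.60291542] [247.03358295 204.18027313]
```

View pics/mix3.png

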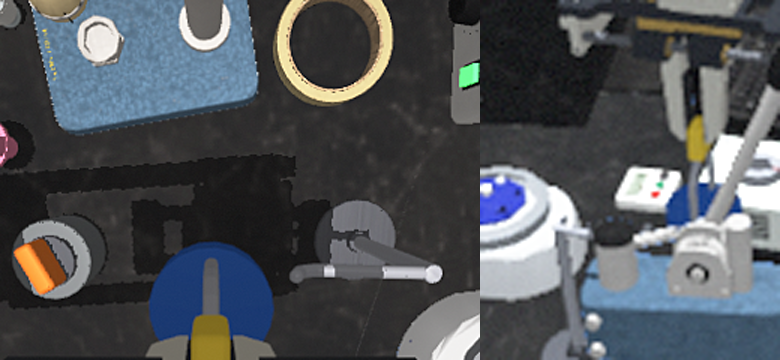

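Wrist view: hook tip at (378,183) and post top at (468,182). The held cap's centre is about (320.7,202). I'll work out where the hook lies relative to the cap from this one picture.

Run:
```python
from h import *
import json
m={k:np.array(v) for k,v in json.load(open("w3.json")).items()}
g=lambda x,y,z:at_z(m,180+x/1.5,y/1.5,z)
tip=g(297,275,.189);post=g(432,273,.169);foot=g(356,240,.008);cap=g(211,303,.211)
print(tip,post,foot,cap)
d=(tip-post)[:2];print(np.linalg.norm(d),np.degrees(np.arctan2(-d[1],-d[0])))
print("bail mid foot",g(210,262,.2485), "rest",g(55,258,.058),"grip",g(37,265,.1))
for p in ((22,246),(42,237),(60,285),(40,293)): print(g(*p,.1))
im=cv2.imread("pics/w3.png");h=cv2.cvtColor(im,cv2.COLOR_BGR2HSV)
b=((h[...,0]>100)&(h[...,0]<125)&(h[...,1]>170)).astype(np.uint8);b[:150]=0;b[:,:270]=0;b[:,370:]=0;b[232:]=0
c=max(cv2.findContours(b,0,2)[0],key=cv2.contourArea);p=c[:,0,:]
top=np.array([q for q in p if q[1]<205]);A=np.c_[2*top,np.ones(len(top))];s=np.linalg.lstsq(A,(top**2).sum(1),rcond=None)[0]
print("circle",s[:2],np.sqrt(s[2]+s[0]**2+s[1]**2),at_z(m,*s[:2],.211),"expected r",.033*m['fx']/(ray(m,320,200)[0][2]-.211))
```

```text
[ 0.59520311 -0.00161017  0.189     ] [ 0.68007483 -0.01835802  0.169     ] [ 0.68169885 -0.01931497  0.008     ] [ 0.54570326 -0.00404133  0.211     ]
0.08650837339053462 -11.162836054822929
bail mid foot [0.54982383 0.02398211 0.2485    ] rest [0.41582971 0.01552186 0.058     ] grip [0.41604856 0.01721926 0.1       ]
[0.40840985 0.03314163 0.1       ]
[0.42500119 0.0371991  0.1       ]
[ 0.42967996 -0.00073652  0.1       ]
[ 0.41291677 -0.00434692  0.1       ]
circle [321.05119372 199.3814434 ] 36.62039694746631 [ 0.54634306 -0.00199842  0.211     ] expected r 43.58643025990307
```

Emit:
{"name": "arm_command", "arguments": {"deltas": [[[0, 0.5, -1, 0, 0, -0.5], [0, 0.5, -1, 0, 0, -0.5], [0, 0, -2, 0, 0, 0], [0, 0, -1.6, 0, 0, 0], [0, 0, -0.5, 0, 0, 0], [0, 0, 0, 0, 0, 0], [0, 0, 0, 0, 0, 0], [0, 0, 0, 0, 0, 0]]]}}

```text
t: 11.1
tool_pos: [0.545, 0.0048, 0.1934]
orientation: [2.412, 2.012, 0.002]
force: [-0.2, 0.6, -1.2]
opening: 0.0142
gripper_force: 15.0
```

Emit:
{"name": "arm_command", "arguments": {"deltas": [[[0.5, -0.09, 0, 0, 0, 0], [1, -0.18, 0, 0, 0, 0], [1, -0.18, 0, 0, 0, 0], [1, -0.18, 0, 0, 0, 0], [0.5, -0.09, 0, 0, 0, 0], [0, 0, 0, 0, 0, 0]]]}}

```text
t: 11.6
tool_pos: [0.5857, -0.0028, 0.1929]
orientation: [2.412, 2.012, 0.001]
force: [-0.6, 1.2, -1.3]
opening: 0.0141
gripper_force: 15.0
```

Emit:
{"name": "arm_command", "arguments": {"deltas": [[[0.5, -0.09, 0, 0, 0, 0], [1, -0.19, 0, 0, 0, 0], [1, -0.19, 0, 0, 0, 0], [1, -0.19, 0, 0, 0, 0], [0.4, -0.08, 0, 0, 0, 0], [0, 0, 0, 0, 0, 0], [0, 0, 0, 0, 0, 0]]]}}

```text
t: 12.18
tool_pos: [0.6232, -0.0098, 0.1922]
orientation: [-2.412, -2.013, 0.0]
force: [-0.5, 0.7, -1.2]
opening: 0.0134
gripper_force: 15.0
```

Emit:
{"name": "arm_command", "arguments": {"deltas": [[[0, 0, -0.8, 0, 0, 0], [0, 0, -0.8, 0, 0, 0], [0, 0, -0.6, 0, 0, 0], [0, 0, 0, 0, 0, 0], [0, 0, 0, 0, 0, 0]]]}}

```text
t: 12.6
tool_pos: [0.6226, -0.0097, 0.1692]
orientation: [-2.411, -2.012, 0.002]
force: [-0.6, -0.6, -0.6]
opening: 0.0139
gripper_force: 15.0
```

Run:
```python
from h import *
m=eyes.camera_model("wrist"); w=eyes.read_camera("wrist"); s=eyes.read_camera("side"); t=eyes.read_camera("top")
cv2.imwrite("pics/w4.png",w);cv2.imwrite("pics/s4.png",s)
st=monitor.read_state(); print(st['tool_pos'],st['force'])
cv2.imwrite("pics/mix4.png",np.hstack([cv2.resize(w[100:300,220:440],(396,360),interpolation=2),cv2.resize(s[130:250,220:320],(400,360),interpolation=2)]))
```

```text
[ 0.62359897 -0.00985975  0.17072928] [-0.27888249  0.20158796 -0.90867338]
```

View pics/mix4.png

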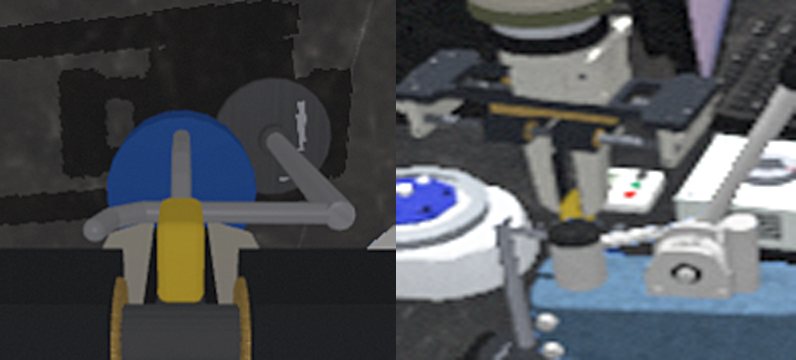

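The wrist view shows the hook arm passing through the bail, about 57 mm from the post. I'll lower the cap gently.

Emit:
{"name": "arm_command", "arguments": {"deltas": [[[0, 0, -0.3, 0, 0, 0], [0, 0, -0.3, 0, 0, 0], [0, 0, 0, 0, 0, 0], [0, 0, 0, 0, 0, 0]]]}}

```text
t: 13.08
tool_pos: [0.6232, -0.0098, 0.1639]
orientation: [-2.412, -2.012, 0.001]
force: [0.0, -0.1, -0.7]
opening: 0.0138
gripper_force: 15.0
```

Emit:
{"name": "arm_command", "arguments": {"deltas": [[[0, 0, -0.2, 0, 0, 0], [0, 0, 0, 0, 0, 0], [0, 0, 0, 0, 0, 0], [0, 0, 0, 0, 0, 0]]]}}

```text
t: 13.42
tool_pos: [0.6237, -0.0099, 0.1629]
orientation: [2.412, 2.012, 0.001]
force: [-0.6, 0.5, 3.4]
opening: 0.0137
gripper_force: 15.0
```

Contact at the expected height. I'll open only slightly because the upturned tip is close, then lift.

Emit:
{"name": "arm_command", "arguments": {"deltas": [[[0, 0, 0, 0, 0, 0], [0, 0, 0, 0, 0, 0], [0, 0, 0, 0, 0, 0], [0, 0, 0, 0, 0, 0], [0, 0, 0, 0, 0, 0]]], "gripper": -0.57}}

```text
t: 13.83
tool_pos: [0.6233, -0.0098, 0.1621]
orientation: [-2.412, -2.013, 0.0]
force: [-0.2, -0.3, 0.4]
opening: 0.0199
gripper_force: 0.0
```

Emit:
{"name": "arm_command", "arguments": {"deltas": [[[0, 0, 0.3, 0, 0, 0], [0, 0, 0.5, 0, 0, 0], [0, 0, 1, 0, 0, 0], [0, 0, 1.5, 0, 0, 0], [0, 0, 2, 0, 0, 0], [0, 0, 3, 0, 0, 0], [0, 0, 3, 0, 0, 0], [0, 0, 3, 0, 0, 0], [0, 0, 0, 0, 0, 0], [0, 0, 0, 0, 0, 0]]]}}

```text
t: 14.67
tool_pos: [0.6249, -0.01, 0.3096]
orientation: [2.409, 2.01, 0.007]
force: [0.0, -0.4, -1.0]
opening: 0.0205
gripper_force: 0.0
```

Run:
```python
from h import *
import json
m=eyes.camera_model("wrist"); w=eyes.read_camera("wrist"); s=eyes.read_camera("side"); t=eyes.read_camera("top")
cv2.imwrite("pics/w5.png",w);cv2.imwrite("pics/s5.png",s)
json.dump({k:np.array(v).tolist() for k,v in m.items()},open("w5.json","w"))
st=monitor.read_state(); print(st['t'],st['tool_pos'],st['force'],st['q'])
h=cv2.cvtColor(w,cv2.COLOR_BGR2HSV)
for n,a,b in(("yel",18,38),("blue",100,125)):
    k=((h[...,0]>a)&(h[...,0]<b)&(h[...,1]>130)).astype(np.uint8);k[:,:260]=0;k[:,400:]=0
    c=max(cv2.findContours(k,0,2)[0],key=cv2.contourArea);print(n,cv2.boundingRect(c))
for z in (.204,):
    for y in(-.013,.013):print("exp tab",proj(m,[.6235,-.0098+y,z]))
print("exp cap",proj(m,[.6235,-.0098,.12]))
```

```text
14.8167 [ 0.62295354 -0.00981645  0.30426769] [ 0.09085042  0.01212959 -0.16424296] [-9.80405219e-02  1.78639991e-01  1.22794049e+00  1.89094225e-05
  1.73670433e+00  8.20162700e-02]
yel (260, 330, 140, 27)
blue (291, 142, 54, 35)
exp tab [319.67316048 200.29537916]
exp tab [314.87937957 174.86040155]
exp cap [317.45278982 173.27961563]
```

The cap hangs where predicted (blue blob centred at 318, expected 317). Next I'll look at the hub and then the spindle with the wrist camera.

Emit:
{"name": "arm_command", "arguments": {"deltas": [[[-1, -2, 0, 0, 0, 1], [-1.4, -3, 0, 0, 0, 2], [-1.4, -3, 0, 0, 0, 2], [-1.4, -3, 0, 0, 0, 2], [-1.4, -3, 0, 0, 0, 2], [-1.4, -3, 0, 0, 0, 2], [-1.3, -3, 0, 0, 0, 0], [-0.5, -1.2, 0, 0, 0, 0], [0, 0, 0, 0, 0, 0], [0, 0, 0, 0, 0, 0], [0, 0, 0, 0, 0, 0], [0, 0, 0, 0, 0, 0]]], "gripper": 0.3}}

```text
t: 15.82
tool_pos: [0.5259, -0.2205, 0.3049]
orientation: [-2.206, -2.236, -0.0]
force: [0.2, 0.6, -0.3]
opening: 0.0605
gripper_force: 0.0
```

```bash
cat > shot.py <<'E'
from h import *
import json,sys
n=sys.argv[1]
m=eyes.camera_model("wrist"); w=eyes.read_camera("wrist"); cv2.imwrite(f"pics/{n}.png",w)
json.dump({k:np.array(v).tolist() for k,v in m.items()},open(n+".json","w"))
st=monitor.read_state(); print(st['t'],st['tool_pos'],st['orientation'])
E
python3 shot.py hub
```

```text
15.8667 [ 0.5259518  -0.22048621  0.30506576] [-2.20572752e+00 -2.23623741e+00 -2.46405270e-04]
```

Emit:
{"name": "arm_command", "arguments": {"deltas": [[[-0.5, 2, 0, 0, 0, 1], [-1.3, 3, 0, 0, 0, 2], [-1.3, 3, 0, 0, 0, 2], [-1.3, 3, 0, 0, 0, 2], [-1.3, 3, 0, 0, 0, 2], [-1.3, 3, 0, 0, 0, 1], [-1.3, 3, 0, 0, 0, 0], [-1.3, 2.5, 0, 0, 0, 0], [-1.3, 1.4, 0, 0, 0, 0], [0, 0, 0, 0, 0, 0], [0, 0, 0, 0, 0, 0], [0, 0, 0, 0, 0, 0]]]}}

```text
t: 16.87
tool_pos: [0.4167, 0.0173, 0.3054]
orientation: [2.003, 2.419, 0.0]
force: [0.9, -0.5, 0.2]
opening: 0.0606
gripper_force: 0.0
```

```bash
python3 shot.py spi
python3 - <<'E'
from h import *
a=cv2.imread("pics/hub.png");b=cv2.imread("pics/spi.png")
cv2.imwrite("pics/mix6.png",np.hstack([cv2.resize(x[130:230,275:375],(400,400),interpolation=2) for x in(a,b)]))
E
```

```text
16.9167 [0.41683185 0.01696624 0.30531809] [ 2.00447415e+00  2.41868575e+00 -1.30810417e-04]
```

View pics/mix6.png

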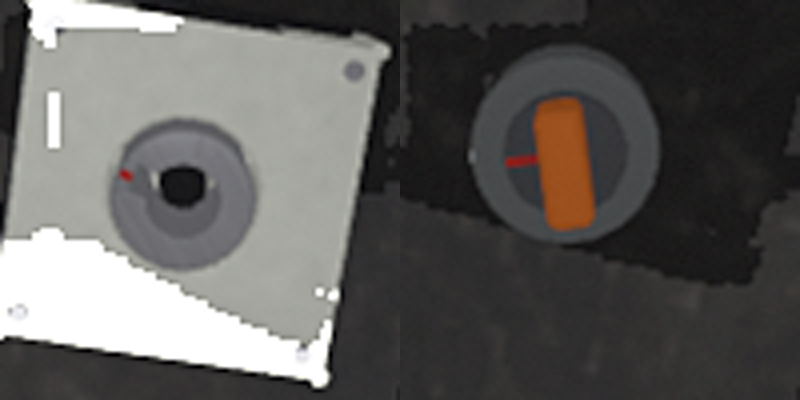

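Hub crop: hub centre (184,197) and red keyway mark (125,175). Spindle crop: flange centre about (166,152), grip top from (157,98) to (174,230), red key mark (120,161). Converting.

Run:
```python
from h import *
import json
L=lambda n:{k:np.array(v) for k,v in json.load(open(n+".json")).items()}
ang=lambda d:np.degrees(np.arctan2(-d[1],-d[0])).round(1)
m=L("hub");g=lambda x,y,z:at_z(m,275+x/4,130+y/4,z)
c=g(184,197,.092);r=g(125,175,.092);print("hub",c,"red",r,np.linalg.norm(r-c),ang(r-c))
im=cv2.imread("pics/hub.png");h=cv2.cvtColor(im,cv2.COLOR_BGR2HSV)
def red(im,h):
    k=((h[...,0]<6)|(h[...,0]>172))&(h[...,1]>130); k[:130]=0;k[230:]=0;k[:,:275]=0;k[:,375:]=0
    v,u=np.nonzero(k);return u.mean(),v.mean(),len(u)
R=red(im,h);print("red px",R);r=at_z(m,R[0],R[1],.092);print(np.linalg.norm(r-c),ang(r-c))
print("drive corners",[g(*p,.08).round(4) for p in((30,5),(388,52),(320,380),(0,335))])
m=L("spi");im=cv2.imread("pics/spi.png");h=cv2.cvtColor(im,cv2.COLOR_BGR2HSV)
print("rest",g(165,150,.058),"flange",g(166,152,.066));c=g(166,152,.066);R=red(im,h);print(R);r=at_z(m,R[0],R[1],.066);print("key",r,ang(r-c))
k=((h[...,0]>6)&(h[...,0]<18)&(h[...,1]>150)).astype(np.uint8);k[:130]=0;k[230:]=0;k[:,:275]=0;k[:,375:]=0
b=cv2.boxPoints(cv2.minAreaRect(cv2.findNonZero(k)));P=np.array([at_z(m,*p,.1) for p in b]);print("grip",P.round(4),P.mean(0))
for i in range(4):
    d=P[i]-P[(i+1)%4]
    print(np.linalg.norm(d),np.degrees(np.arctan2(d[1],d[0])))
```

```text
hub [ 0.52772026 -0.23254002  0.092     ] red [ 0.50817153 -0.22543045  0.092     ] 0.02080141611161046 -20.0
red px (np.float64(306.2), np.float64(173.4), 5)
0.021028196111070256 -21.1
drive corners [array([ 0.4762, -0.1712,  0.08  ]), array([ 0.5948, -0.1849,  0.08  ]), array([ 0.5768, -0.2999,  0.08  ]), array([ 0.464 , -0.2848,  0.08  ])]
rest [0.41236074 0.0144683  0.058     ] flange [0.41270132 0.01505916 0.066     ]
(np.float64(304.4736842105263), np.float64(169.8421052631579), 19)
key [0.39663867 0.00936663 0.066     ] 19.5
grip [[ 0.3974  0.0339  0.1   ]
 [ 0.4127  0.0388  0.1   ]
 [ 0.4255 -0.0009  0.1   ]
 [ 0.4099 -0.0059  0.1   ]] [0.41137394 0.01648439 0.1       ]
0.01599491937218137 -162.15072046622154
0.041705347916298936 107.87246049223495
0.01638148234043765 18.029896046578415
0.041758620375035055 -72.65785574697645
```

Keyway yaw is about -20° and spindle yaw about +18°. The grip measures 16 × 41.7 mm, as it should. Descending on the grip.

Emit:
{"name": "arm_command", "arguments": {"deltas": [[[-0.3, -0.1, -2, 0, 0, 3.5], [-0.3, -0.2, -3, 0, 0, 3.5], [0, 0, -3.5, 0, 0, 0.3], [0, 0, -4, 0, 0, 0], [0, 0, -4, 0, 0, 0], [0, 0, -3.5, 0, 0, 0], [0, 0, -2, 0, 0, 0], [0, 0, -1.5, 0, 0, 0], [0, 0, -1, 0, 0, 0], [0, 0, -0.5, 0, 0, 0], [0, 0, -0.5, 0, 0, 0], [0, 0, 0, 0, 0, 0]]]}}

```text
t: 17.92
tool_pos: [0.4106, 0.0139, 0.0502]
orientation: [-1.847, -2.541, 0.0]
force: [-0.8, 0.2, 0.4]
opening: 0.0606
gripper_force: 0.0
```

Emit:
{"name": "arm_command", "arguments": {"deltas": [[[0, 0, 0, 0, 0, 0], [0, 0, 0, 0, 0, 0], [0, 0, 0, 0, 0, 0], [0, 0, 0, 0, 0, 0], [0, 0, 0, 0, 0, 0], [0, 0, 0, 0, 0, 0], [0, 0, 0, 0, 0, 0], [0, 0, 0, 0, 0, 0], [0, 0, 0, 0, 0, 0], [0, 0, 0, 0, 0, 0], [0, 0, 0, 0, 0, 0], [0, 0, 0, 0, 0, 0]]], "gripper": -1, "squeeze": 45}}

```text
t: 18.92
tool_pos: [0.4106, 0.0142, 0.0505]
orientation: [1.847, 2.541, 0.0]
force: [0.7, 0.8, 2.2]
opening: 0.016
gripper_force: 45.0
```

Spindle gripped at 16.0 mm. I'll lift it, carry it over the hub and turn -38° on the way.

Emit:
{"name": "arm_command", "arguments": {"deltas": [[[0, 0, 0.5, 0, 0, 0], [0, 0, 1, 0, 0, 0], [0, 0, 2, 0, 0, 0], [0, 0, 2.5, 0, 0, 0], [0, 0, 2.5, 0, 0, 0], [0, 0, 2.5, 0, 0, 0], [0, 0, 2, 0, 0, 0], [0, 0, 1, 0, 0, 0], [0, 0, 0, 0, 0, 0]]]}}

```text
t: 19.67
tool_pos: [0.412, 0.014, 0.1934]
orientation: [1.844, 2.538, 0.004]
force: [0.3, -0.7, -1.3]
opening: 0.0157
gripper_force: 45.0
```

Emit:
{"name": "arm_command", "arguments": {"deltas": [[[0.45, -0.98, 0, 0, 0, -2], [0.9, -2, 0, 0, 0, -3.6], [1.2, -2.5, 0, 0, 0, -3.6], [1.2, -2.5, 0, 0, 0, -3.6], [1.2, -2.6, 0, 0, 0, -3.6], [1.2, -2.6, 0, 0, 0, -3.6], [1.2, -2.6, 0, 0, 0, -3.6], [1.2, -2.5, 0, 0, 0, -3.6], [1.2, -2.5, 0, 0, 0, -3.6], [0.9, -2, 0, 0, 0, -3.6], [0.6, -1.5, 0, 0, 0, -3.6], [0.3, -0.5, 0, 0, 0, 0]]]}}

```text
t: 20.67
tool_pos: [0.5248, -0.2361, 0.1873]
orientation: [-2.577, -1.791, 0.004]
force: [0.1, 0.4, -2.7]
opening: 0.0156
gripper_force: 45.0
```

Emit:
{"name": "arm_command", "arguments": {"deltas": [[[0, 0, 0, 0, 0, 0], [0, 0, 0, 0, 0, 0], [0, 0, 0, 0, 0, 0]]]}}

```text
t: 20.92
tool_pos: [0.5253, -0.2327, 0.1896]
orientation: [-2.571, -1.803, 0.001]
force: [-1.0, 0.3, -1.8]
opening: 0.0157
gripper_force: 45.0
```

```bash
python3 shot.py ins
python3 - <<'E'
from h import *
import json
m={k:np.array(v) for k,v in json.load(open("ins.json")).items()}
a=cv2.imread("pics/ins.png"); p=proj(m,[.5265,-.235,.092]);print(p)
for q in ([.5265,-.235,.1515],[.5277,-.2325,.092]):print(proj(m,q))
cv2.imwrite("pics/insc.png",cv2.resize(a[110:260,240:400],(640,600),interpolation=2))
E
```

```text
20.9667 [ 0.52554908 -0.2326264   0.18993828] [-2.57142916e+00 -1.80336128e+00  2.57480042e-04]
[321.53746648 191.2844931 ]
[321.76054147 208.53077037]
[321.82918571 188.47442539]
```

View pics/insc.png

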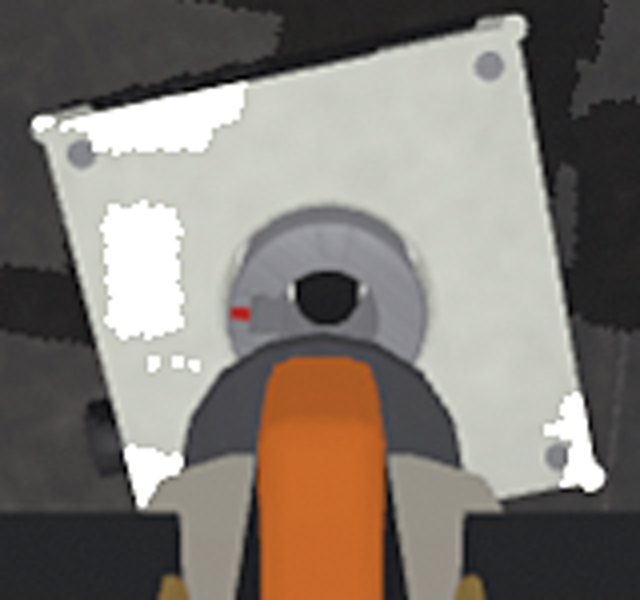

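The keyway (red mark at (240,314), hub centre (328,315)) lies along the hand's closing line, so the key is aligned, and the spindle is about 1 mm off. I'll correct and insert.

Emit:
{"name": "arm_command", "arguments": {"deltas": [[[0.09, -0.08, -1, 0, 0, 0], [0, 0, -2, 0, 0, 0], [0, 0, -1.5, 0, 0, 0], [0, 0, -0.8, 0, 0, 0], [0, 0, -0.5, 0, 0, 0], [0, 0, -0.4, 0, 0, 0], [0, 0, -0.4, 0, 0, 0], [0, 0, 0, 0, 0, 0], [0, 0, 0, 0, 0, 0]]]}}

```text
t: 21.72
tool_pos: [0.5271, -0.2346, 0.1248]
orientation: [2.573, 1.801, 0.001]
force: [-0.3, 0.5, -1.4]
opening: 0.0158
gripper_force: 45.0
```

Emit:
{"name": "arm_command", "arguments": {"deltas": [[[0, 0, -0.3, 0, 0, 0], [0, 0, -0.3, 0, 0, 0], [0, 0, -0.2, 0, 0, 0], [0, 0, -0.2, 0, 0, 0], [0, 0, 0, 0, 0, 0], [0, 0, 0, 0, 0, 0]]]}}

```text
t: 22.22
tool_pos: [0.5267, -0.2342, 0.114]
orientation: [-2.573, -1.801, 0.0]
force: [0.6, 1.3, -2.5]
opening: 0.0156
gripper_force: 45.0
```

The key has slipped in. I'll keep going down to the spring pad and then home.

Emit:
{"name": "arm_command", "arguments": {"deltas": [[[0, 0, -0.4, 0, 0, 0], [0, 0, -0.5, 0, 0, 0], [0, 0, -0.5, 0, 0, 0], [0, 0, 0, 0, 0, 0], [0, 0, 0, 0, 0, 0]]]}}

```text
t: 22.63
tool_pos: [0.5266, -0.2342, 0.0998]
orientation: [-2.573, -1.801, 0.0]
force: [0.9, 2.7, -2.5]
opening: 0.0159
gripper_force: 45.0
```

Emit:
{"name": "arm_command", "arguments": {"deltas": [[[0, 0, -0.4, 0, 0, 0], [0, 0, -0.4, 0, 0, 0], [0, 0, -0.3, 0, 0, 0], [0, 0, -0.2, 0, 0, 0], [0, 0, 0, 0, 0, 0], [0, 0, 0, 0, 0, 0]]]}}

```text
t: 23.13
tool_pos: [0.5271, -0.2344, 0.0874]
orientation: [2.573, 1.802, 0.001]
force: [1.2, 3.1, 2.6]
opening: 0.0156
gripper_force: 45.0
```

Emit:
{"name": "arm_command", "arguments": {"deltas": [[[0, 0.08, -0.1, 0, 0, 0], [0, 0, -0.2, 0, 0, 0], [0, 0, -0.1, 0, 0, 0], [0, 0, 0, 0, 0, 0], [0, 0, 0, 0, 0, 0], [0, 0, 0, 0, 0, 0]]]}}

```text
t: 23.63
tool_pos: [0.5272, -0.2343, 0.0845]
orientation: [2.572, 1.801, 0.0]
force: [-2.1, 2.6, 8.9]
opening: 0.0157
gripper_force: 45.0
```

Emit:
{"name": "arm_command", "arguments": {"deltas": [[[0, 0, -0.1, 0, 0, 0], [0, 0, 0, 0, 0, 0], [0, 0, 0, 0, 0, 0], [0, 0, 0, 0, 0, 0]]]}}

```text
t: 23.97
tool_pos: [0.5273, -0.2343, 0.0845]
orientation: [2.572, 1.801, 0.0]
force: [-4.4, 4.1, 16.1]
opening: 0.0157
gripper_force: 45.0
```

Run:
```python
from h import *
s=monitor.read_state();print({k:np.round(s[k],4) for k in('t','tool_pos','force','wrist_torque','opening')})
t=eyes.read_camera("top");i=eyes.read_camera("side");a=cv2.imread("pics/s4.png");b=cv2.imread("pics/side0.png")
cv2.imwrite("pics/t9.png",t);cv2.imwrite("pics/s9.png",i)
h=cv2.cvtColor(t,cv2.COLOR_BGR2HSV);m=eyes.camera_model("top")
k=((h[...,0]>100)&(h[...,0]<125)&(h[...,1]>150)).astype(np.uint8);k[:140]=0;k[185:]=0;k[:,:270]=0;k[:,:]*=1;k[:,312:]=0
v,u=np.nonzero(k);print("cap blob",len(u),u.mean(),v.mean(),"exp",proj(m,[.6235,-.0098,.1205]))
k=((h[...,0]>18)&(h[...,0]<38)&(h[...,1]>120)).astype(np.uint8);k[:140]=0;k[185:]=0;k[:,:270]=0;k[:,312:]=0
v,u=np.nonzero(k);print("tab blob",len(u),u.mean(),v.mean(),"exp",proj(m,[.6235,-.0098,.204]))
```

```text
{'t': np.float64(23.9667), 'tool_pos': array([ 0.5273, -0.2343,  0.0845]), 'force': array([-4.4324,  4.0782, 16.0773]), 'wrist_torque': array([0.7772, 1.1144, 0.0159]), 'opening': np.float64(0.0157)}
cap blob 116 285.17241379310343 177.3793103448276 exp [285.37451471 173.29662626]
tab blob 28 285.0357142857143 169.92857142857142 exp [283.84640304 168.66667973]
```

The flange is firmly home: z is stopped at the expected 0.0845 and the force is rising. The cap is still on the hook. Handing in.

```bash
python3 -c "
from plant import ticket
print(ticket.close_job())"
```

```text
the job is handed in; nothing more can be done
None
```

I handed the job in at about 24 s with the cap hanging by its bail on the hook and the spindle keyed in, its flange home on the hub, and the fingers still holding it pressed down; the hand-in call returned no verdict.

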